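Strip the grinding-wheel mount and cover its spigot

TASK

Take the grinding-wheel mount apart and put each part flat in its own place: the loose hexagonal nut in the hexagonal tray, the spacer ring over the pin of the pin stand, the clamp plate in the square tray and the grinding wheel in the round tray. The wheel is brittle: set it down gently, never drop it into its tray. Then stand the dust cover over the bare spigot, open end down on the mounting stand.

Things in the scene. Friction and masses are not known exactly. Their poses are not given: they have to be found in the camera images.
- stand: mounting stand, fixed to the bench: dark steel disc 88 mm in diameter and 20 mm thick with an upright bright steel spigot 14 mm in diameter in its middle, rising 58 mm above the disc (top of the spigot 78 mm above the bench). Origin: centre of the underside, at bench height; z up. The four parts are stacked on its spigot, from below: wheel, plate, spacer, nut; all lift straight up.
- wheel: grinding wheel, lowest in the stack, resting on the disc of the stand: sand-coloured abrasive disc 66 mm in diameter, 22 mm thick, with a 22 mm through bore, about 150 g. Origin: centre of the underside; z up along the bore.
- plate: square clamp plate, second from below, resting on the wheel: pale aluminium, 48 x 48 mm, 16 mm thick, 22 mm through bore, about 180 g. Origin: centre of the underside; x and y are square to its side faces, z up.
- spacer: spacer ring, third from below, resting on the plate: bright steel ring 42 mm in outer diameter, 22 mm bore, 16 mm thick, about 100 g. Origin: centre of the underside; z up.
- nut: hexagonal nut, top of the stack, unscrewed and loose, resting on the spacer: dark steel, 32 mm across flats, 37 mm across corners, 22 mm high, 22 mm plain bore, about 90 g. Origin: centre of the underside; two of its flats face along its x axis and the others every 60 degrees from these; z up.
- cover: dust cover, standing by itself on the bench with its open end down: dark grey plastic tube, closed at the top, 46 mm in outer diameter, 38 mm inside, 66 mm high, 62 mm deep inside, about 70 g. Origin: centre of its open lower end; z up, towards the closed end. Its place is over the bare spigot, its rim on the disc of the stand.
- wheel_tray: round pale grey tray for the wheel, fixed to the bench: 90 mm outside, 82 mm inside, floor 4 mm thick, rim 8 mm above the bench (4 mm above the floor). Origin: centre of the underside, at bench height; z up.
- plate_tray: square pale grey tray for the plate, fixed to the bench: 72 x 72 mm outside, 64 x 64 mm inside, floor 4 mm thick, rim 8 mm above the bench. The plate must be turned roughly square with it to lie on the floor. Origin: centre of the underside, at bench height; x and y are square to its walls, z up.
- nut_tray: hexagonal pale grey tray for the nut, fixed to the bench: 48 mm across flats inside, 56 mm outside, floor 4 mm thick, rim 8 mm above the bench; the nut fits at any turn. Origin: centre of the underside, at bench height; z up.
- pin_stand: pin stand for the spacer, fixed to the bench: pale grey disc 60 mm in diameter and 4 mm thick with an upright steel pin 6 mm in diameter in its middle, its top 36 mm above the bench. Origin: centre of the underside, at bench height; z up.
Mind the look-alikes: they are no part of the job. Leave any turquoise look-alike of the wheel alone.

How it is judged:
At the end, for the whole second after the job is handed in: All flat, upright and at rest on the floors of their places (height within 3 mm, tilt under 0.1 rad): centres within 11 mm for wheel in round tray and spacer on pin, 13 mm for plate in square tray and nut in hexagonal tray, 15 mm for cover over the spigot on the stand (horizontal distance between wheel and wheel_tray below 0.011 m and z of wheel in the frame of wheel_tray between 0.001 and 0.007 m and angle between each of wheel, plate, spacer, nut, cover's own z axis and vertical below 0.1 rad and linear speed of each of wheel, plate, spacer, nut, cover below 0.02 m/s and horizontal distance between plate and plate_tray below 0.013 m and z of plate in the frame of plate_tray between 0.001 and 0.007 m and horizontal distance between spacer and pin_stand below 0.011 m and z of spacer in the frame of pin_stand between 0.001 and 0.007 m and horizontal distance between nut and nut_tray below 0.013 m and z of nut in the frame of nut_tray between 0.001 and 0.007 m and horizontal distance between cover and stand below 0.015 m and z of cover in the frame of stand between 0.017 and 0.023 m); the robot touches nothing.
It fails at once if the wheel is dropped into its tray (it moves faster than 0.4 m/s in the last 18 mm above the tray floor) (horizontal distance between wheel and wheel_tray below 0.03 m and z of wheel in the frame of wheel_tray below 0.022 m and linear speed of wheel above 0.4 m/s).
It also fails if it takes over 96 s, if anything falls off the work surface, if the arm or the gripper's body presses on something with over 40 N, if the wrist force passes 120 N, or if a joint passes its speed limit or range.

ROBOT

A 6-joint arm with a two-finger parallel gripper is mounted at the origin on the work surface. World frame = base frame: x ahead of the robot, y to its left, z up, the work surface at z = 0. Lengths are in m, angles in rad, forces in N, time in s.
With the tool pointing down it reaches from about 0.35 to 0.925 m from the base axis. Payload 6.4 kg.
Tool frame: the origin (TCP) lies at the very end of the fingers, on their centre line; the grasp point (between the pads) lies 19 mm behind it; x points along the fingers, y is the direction in which the jaws open and shut, and the axes are right-handed (so a half turn about x gives the same grasp; the last joint's range is limited). The gripper opens to 94 mm and grips with 3 to 60 N. Pads are 16 mm wide; open, the fingers measure 119 mm over their backs; the gripper's body (75 mm by 177 mm) begins 78 mm behind the grasp point.
Start: joints at [1.051, 0.245, 1.558, -0, 1.339, -0.174], TCP at [0.22, 0.612, 0.205] pointing down, gripper open.
Joint ranges: [-3.13, 3.13], [-1.02, 2.26], [0.13, 2.54], [-0.95, 4.09], [0.21, 2.88], [-2.74, 2.74]. Speed limits (rad/s): [2.57, 2.57, 3.14, 3.14, 3.14, 3.14].

INTERFACE

Orientations are given as [roll, pitch, yaw] about the fixed x, y, z axes, in that order (R = Rz(yaw) Ry(pitch) Rx(roll)).
In Python, from bench import bot gives the robot as it stands.
- The arm moves only by the tool jog_arm, never from a script. Its argument "plan" is text: rows parted by semicolons, each of 7 numbers parted by spaces: the shift along the tool's x, y, z as a fraction of full scale, then the turn, a rotation vector about the tool's x, y, z as a fraction of full scale, then the closure, from -1 (fully open) to 1 (shut), so that 0 is half open. A call has 1 to 20 rows; each row shifts and turns the commanded pose from where the row before left it, along the tool's axes as they then stand; what a row does not reach is not made up. Full scale, the value 1, is 500 mm for a shift and 90 degrees for a turn. A row lasts 1/8 s, in which the tool goes at most 62.5 mm and 10.7 degrees, less where a joint would pass 70% of its speed; a pose out of reach is approached as far as the arm can. A call with a number of a shift or a turn outside -1 to 1 is refused whole. A call with a gripper value outside its range is refused whole. The fingers move at their own pace and stop on an object; "grip_force" is the grip in N (left out, the last holds). Time passes only in rows, so rows that do not move let the fingers close. It gives the time, the measured TCP pose, the force and the opening at its end, in the units of the state.
- bot.get_state(): the state, without advancing time (a new reading comes with each control period).
- bot.camera(name): name is "scene" or "top" or "wrist"; returns (picture, depth): 420x560x3 uint8, red, green, blue; 420x560 float32, m along the optical axis (not along the pixel's ray), 0 where there is no reading.
- bot.camera_info(name): a dict with "intrinsics" (3x3 intrinsics, pixels), "R" (3x3) and "t" (3): a world point X has camera coordinates R X + t; the wrist camera has in their place "hand_eye" (4x4, takes a point from camera to tool coordinates, whose origin is the TCP and whose axes are the tool frame's). Camera axes: x right, y down, z forward; pixel columns grow to the right and rows downward; lengths in m; the calibration is good to about 2 mm. A picture is of the moment at which its call begins: read the wrist's pose just before it. camera_info takes no time and is no camera call.
- bot.job_done(): hands the job in, once; it reports no verdict.
The state is a dict: "time_s": time; "joints": joint angles; "joint_velocities": joint speeds; "tau": joint torques, N m; "tool_pos": TCP position; "ee_rot": TCP orientation; "contact_force": force on the tool from outside, world axes, zero at the start; "moment": the same for the moment, N m; "grip_width": finger opening in m.
Only numpy, scipy, OpenCV 4.12 (cv2) and the standard library are available. Lean on these libraries where they do the work, as an engineer would, in place of code of your own. Each camera call takes 0.05 s, during which the arm holds its last target.

## Working session

There is one attempt and no reset: what is moved stays moved. The work goes in short steps, Python scripts to look and compute and a tool call to move; the robot and the scene stay as the last step left them, time stands still between calls to the robot, and variables do not carry over. Pictures are saved under pics/ and viewed, and the job is handed in when it is done.

Besides the shell and the picture viewer there is one more tool, called after "Emit:" as name(argument=value, ...) on one line, values as JSON. jog_arm: Moves the arm, as the interface text tells. Shift numbers are shares of 500 mm and turn numbers shares of 90 degrees, none past 1 either way. Its arguments: {"type":"object","properties":{"plan":{"type":"string"},"grip_force":{"type":"number"}},"required":["plan"]}

```bash
ls; mkdir -p pics; python3 - <<'E'
from bench import bot
import cv2,numpy as np
s=bot.get_state();print(s)
for n in("scene","top"):
    p,d=bot.camera(n);cv2.imwrite(f"pics/{n}0.png",p[...,::-1]);np.savez(f"{n}0.npz",p=p,d=d)
    print(n,bot.camera_info(n))
print(bot.camera_info("wrist"))
E
```

```text
pics
{'time_s': 0.0, 'joints': array([ 1.05089186e+00,  2.45806377e-01,  1.55898857e+00, -3.03557127e-05,
        1.33870990e+00, -1.74119251e-01]), 'joint_velocities': array([ 0.00126862, -0.00070932,  0.00032071,  0.00057615, -0.00175311,
       -0.00114901]), 'tau': array([-5.45114672e-04, -4.15848863e+01, -3.14595830e+01,  6.84241997e-02,
        3.33639421e-02, -1.33091062e-04]), 'tool_pos': array([0.22002042, 0.61099397, 0.20436397]), 'ee_rot': array([-1.72947458,  1.56888391, -2.07525279]), 'contact_force': array([0.13026211, 0.63051909, 1.20155721]), 'moment': array([-0.03016431, -0.0198788 ,  0.0372263 ]), 'grip_width': 0.09412007716714656}
scene {'intrinsics': array([[502.9476321 ,   0.        , 273.66317098],
       [  0.        , 502.9476321 , 208.34138738],
       [  0.        ,   0.        ,   1.        ]]), 'R': array([[ 0.87276564,  0.48809002,  0.00694843],
       [ 0.38729154, -0.68372062, -0.61849121],
       [-0.2971286 ,  0.54248895, -0.78576099]]), 't': array([-0.52874271, -0.18563573,  1.21455121])}
top {'intrinsics': array([[448.41497321,   0.        , 277.14515296],
       [  0.        , 448.41497321, 210.13565708],
       [  0.        ,   0.        ,   1.        ]]), 'R': array([[ 0.01249764, -0.99985449,  0.01161044],
       [-0.99518645, -0.01356632, -0.09705607],
       [ 0.09719946, -0.01034158, -0.99521119]]), 't': array([-0.00432447,  0.60315229,  0.92800814])}
{'intrinsics': array([[304.50022928,   0.        , 278.15204723],
       [  0.        , 304.50022928, 213.33442259],
       [  0.        ,   0.        ,   1.        ]]), 'hand_eye': array([[-7.29565455e-05, -2.82997211e-01,  9.59120729e-01,
        -1.79757401e-01],
       [ 9.99999958e-01, -2.89198496e-04, -9.26455342e-06,
         7.60167740e-04],
       [ 2.79998115e-04,  9.59120688e-01,  2.82997220e-01,
        -8.25536522e-02],
       [ 0.00000000e+00,  0.00000000e+00,  0.00000000e+00,
         1.00000000e+00]])}
```

View pics/scene0.png

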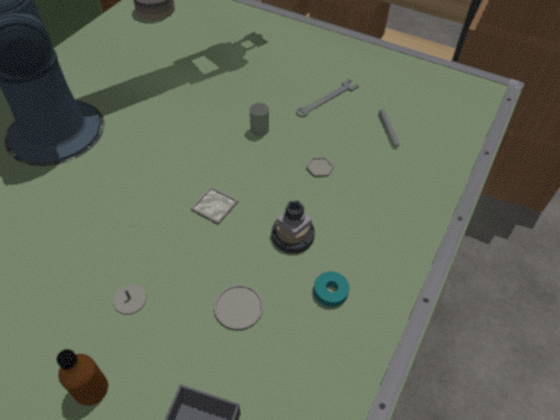

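View pics/top0.png

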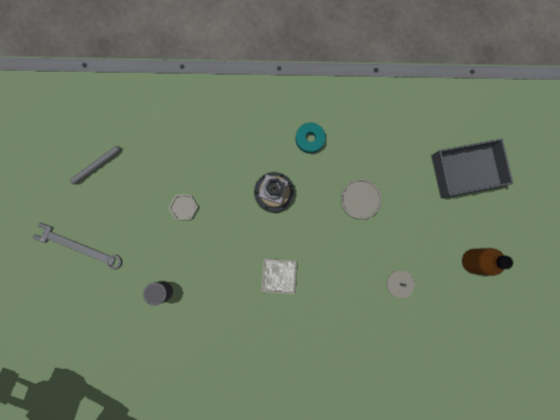

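Top view: the stack is on the stand at (273,192), with the round tray at (361,200) and the square tray at (279,276). The hex tray is at (184,208), the pin stand at (401,285) and the dark tube, taken as the cover, at (157,293). Look-alikes or distractors are the turquoise ring (311,138), bottle (488,262), black bin (472,168), spanner and rod.

```bash
cat > h.py <<'E'
import numpy as np,cv2
from bench import bot
def ray(n,uv,z,info=None):
    c=bot.camera_info(n);K,R,t=c["intrinsics"],c["R"],c["t"]
    d=R.T@np.linalg.inv(K)@np.array([uv[0],uv[1],1.]);o=-R.T@t
    return o+d*(z-o[2])/d[2]
def cloud(n,d):
    c=bot.camera_info(n);K,R,t=c["intrinsics"],c["R"],c["t"]
    v,u=np.indices(d.shape)
    P=np.stack([(u-K[0,2])/K[0,0]*d,(v-K[1,2])/K[1,1]*d,d],-1)
    W=(P-t)@R
    W[d<=0]=np.nan
    return W
E
python3 - <<'E'
from h import *
a=np.load("top0.npz");p,d=a["p"],a["d"]
W=cloud("top",d)
for nm,(u,v),r in[("stack",(273,192),30),("wt",(361,200),30),("pt",(279,276),30),("nt",(184,208),25),("pin",(401,285),22),("cov",(157,293),28)]:
    w=W[v-r:v+r,u-r:u+r].reshape(-1,3);w=w[~np.isnan(w[:,0])]
    print(nm,"zpct",np.round(np.percentile(w[:,2],[1,10,50,90,99,100]),4))
def crop(p,u,v,r,s):return cv2.resize(p[v-r:v+r,u-r:u+r,::-1],None,fx=s,fy=s,interpolation=cv2.INTER_CUBIC)
im=np.vstack([np.hstack([crop(p,u,v,32,4) for u,v in r]) for r in [[(273,192),(361,200),(279,276)],[(184,208),(401,285),(157,293)]]])
cv2.imwrite("pics/crops0.png",im)
b=np.load("scene0.npz")["p"]
cv2.imwrite("pics/crops1.png",np.hstack([crop(b,293,225,35,8)]))
E
```

```text
stack zpct [-0.0038 -0.0018  0.0013  0.0588  0.096   0.0995]
wt zpct [-0.0043 -0.0022  0.0007  0.0052  0.0089  0.0119]
pt zpct [-0.004  -0.002   0.0009  0.0056  0.0097  0.0125]
nt zpct [-0.0038 -0.0017  0.001   0.0057  0.01    0.0127]
pin zpct [-0.0047 -0.0024  0.0004  0.0042  0.0078  0.0351]
cov zpct [-0.0036 -0.0016  0.0009  0.0653  0.0685  0.0713]
```

View pics/crops0.png

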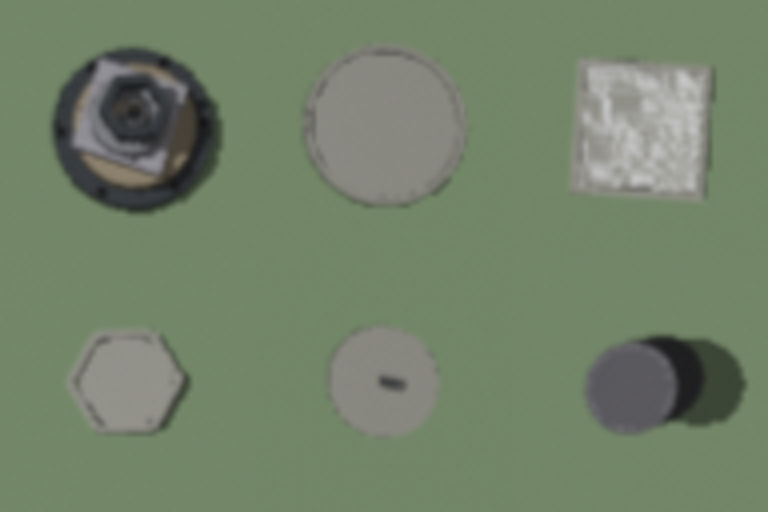

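View pics/crops1.png

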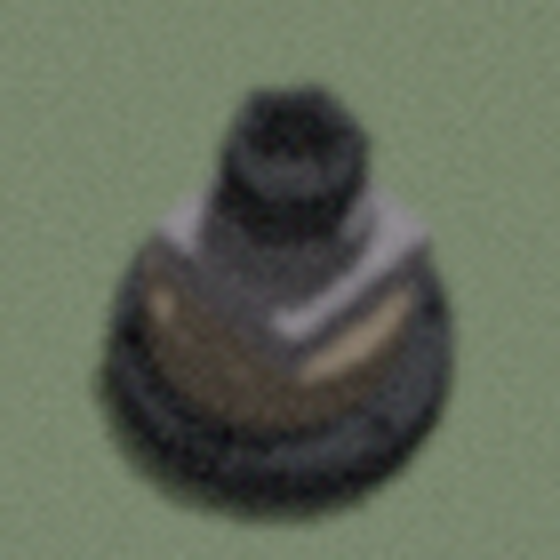

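```bash
python3 - <<'E'
from h import *
from scipy.spatial.transform import Rotation as Ro
s=bot.get_state()
print(np.round(Ro.from_euler('xyz',s["ee_rot"]).as_matrix(),4))
for n,regs in (("top",{"stand":((273,192),32,.02),"wt":((361,200),26,.008),"pt":((279,276),26,.008),"nt":((184,208),22,.008),"pin":((401,285),20,.004)}),("scene",{"wt":((238,307),32,.008),"pt":((215,205),28,.008),"nt":((320,167),18,.008),"pin":((129,299),22,.004),"stand":((293,232),28,.02)})):
    p=np.load(n+"0.npz")["p"];
    hsv=cv2.cvtColor(p,cv2.COLOR_RGB2HSV)
    m=((p[...,1].astype(int)-np.maximum(p[...,0],p[...,2]))<6).astype(np.uint8)*255
    m=cv2.morphologyEx(m,cv2.MORPH_CLOSE,np.ones((3,3)))
    vis=p[...,::-1].copy()
    for k,((u,v),r,z) in regs.items():
        M=np.zeros_like(m);M[v-r:v+r,u-r:u+r]=m[v-r:v+r,u-r:u+r]
        cs,_=cv2.findContours(M,cv2.RETR_EXTERNAL,cv2.CHAIN_APPROX_NONE)
        c=max(cs,key=cv2.contourArea);cv2.drawContours(vis,[c],-1,(0,0,255),1)
        q=np.array([ray(n,x,z)[:2] for x in c[:,0,:]],np.float32)
        (cx,cy),rad=cv2.minEnclosingCircle(q)
        mr=cv2.minAreaRect(q*1000); mo=cv2.moments(q*1000)
        e=cv2.fitEllipse(q*1000)
        print(n,k,"circ",np.round([cx,cy,rad],4),"rect",np.round(mr[0],1),np.round(mr[1],1),round(mr[2],1),"mom",round(mo['m10']/mo['m00'],1),round(mo['m01']/mo['m00'],1),"ell",np.round(e[0],1),np.round(e[1],1))
    cv2.imwrite(f"pics/{n}_seg.png",vis[90:340] if n=="top" else vis)
a=np.load("top0.npz");W=cloud("top",a["d"])
def band(u,v,r,lo,hi):
    w=W[v-r:v+r,u-r:u+r].reshape(-1,3);w=w[(w[:,2]>lo)&(w[:,2]<hi)][:,:2]*1000
    w=w.astype(np.float32);print(len(w),np.round(w.mean(0),1),cv2.minAreaRect(w))
band(273,192,30,.088,.104); band(273,192,30,.05,.062); band(157,293,28,.058,.075)
E
```

```text
[[-8.000e-04  3.389e-01  9.408e-01]
 [-1.500e-03  9.408e-01 -3.389e-01]
 [-1.000e+00 -1.700e-03 -3.000e-04]]
top stand circ [0.6438 0.0114 0.0435] rect [643.6  10.7] [83.  82.3] 0.8 mom 643.9 10.9 ell [643.9  10.8] [83.  84.4]
top wt circ [ 0.633  -0.1796  0.0446] rect [ 633.5 -179.2] [85.8 86.4] 89.9 mom 632.9 -179.6 ell [ 632.9 -179.6] [86.3 87. ]
top pt circ [ 0.4631 -0.0025  0.0487] rect [463.4  -2.3] [71.5 71. ] 86.8 mom 463.3 -2.3 ell [463.4  -2.2] [81.  81.8]
top nt circ [0.6094 0.2086 0.0307] rect [609.4 208.6] [52.6 61. ] 0.8 mom 609.4 208.2 ell [609.4 208.3] [55.5 58.3]
top pin circ [ 0.4491 -0.2651  0.0296] rect [ 448.8 -264.6] [55.6 56.8] 0.7 mom 449.0 -265.0 ell [ 449. -265.] [56.7 57.4]
scene wt circ [ 0.6328 -0.1821  0.0464] rect [ 633.1 -181.4] [90.1 91. ] 29.4 mom 633.0 -182.1 ell [ 633.  -182.1] [88.6 90.7]
scene pt circ [ 0.463  -0.0029  0.0516] rect [463.1  -4.1] [77.3 77.5] 86.3 mom 462.9 -4.0 ell [462.9  -3.9] [86.1 87.6]
scene nt circ [0.6076 0.2057 0.0329] rect [609.8 207.6] [59.6 61.8] 29.6 mom 609.4 206.5 ell [609.4 206.5] [57.1 61.7]
scene pin circ [ 0.4479 -0.2671  0.0313] rect [ 448.5 -267.4] [59.5 60.1] 28.0 mom 448.2 -266.7 ell [ 448.2 -266.7] [58.8 59.8]
scene stand circ [0.6428 0.0177 0.0628] rect [639.8  15.9] [ 86.  122.3] 29.5 mom 642.6 12.8 ell [642.5  13. ] [ 81.5 122.6]
129 [644.5  10. ] ((644.4763793945312, 9.780452728271484), (34.73295211791992, 31.82945442199707), 36.915103912353516)
209 [642.3  13.2] ((644.6773071289062, 12.282197952270508), (47.47731399536133, 48.70232391357422), 72.60189819335938)
430 [427.3 247.3] ((426.8901062011719, 247.3502197265625), (44.189842224121094, 45.08986282348633), 2.0348727703094482)
```

View pics/top_seg.png

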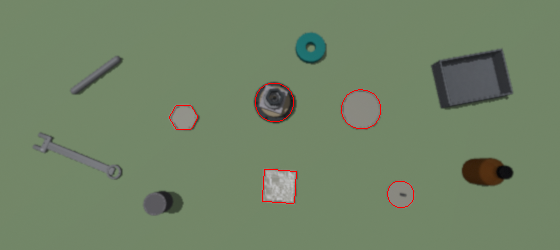

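Emit:
jog_arm(plan="0 -0.06 0.086 0 0 0 -1;0 -0.06 0.086 0 0 0 -1;0 -0.06 0.086 0 0 0 -1;0 -0.06 0.086 0 0 0 -1;0 -0.06 0.086 0 0 0 -1;0 -0.06 0.086 0 0 0 -1;0 -0.06 0.086 0 0 0 -1;0 -0.06 0.086 0 0 0 -1;0 -0.06 0.086 0 0 0 -1;0 -0.06 0.086 0 0 0 -1;0 -0.06 0.086 0 0 0 -1;0 -0.06 0.086 0 0 0 -1;0 -0.06 0.086 0 0 0 -1;0 -0.06 0.086 0 0 0 -1;0 0 0 0 0 0 -1;0 0 0 0 0 0 -1", grip_force=25)

```text
time_s: 2.1
tool_pos: [0.6437, 0.0128, 0.2048]
ee_rot: [-3.135, 1.569, 2.802]
contact_force: [-0.9, 0.7, 0.4]
grip_width: 0.0938
```

```bash
cat >> h.py <<'E'
from scipy.spatial.transform import Rotation as Ro
def pose():
    s=bot.get_state();return Ro.from_euler('xyz',s["ee_rot"]).as_matrix(),s["tool_pos"],s
def wray(uv,z,R,p):
    c=bot.camera_info("wrist");H=c["hand_eye"];d=R@H[:3,:3]@np.linalg.inv(c["intrinsics"])@np.array([uv[0],uv[1],1.])
    o=R@H[:3,3]+p
    return o+d*(z-o[2])/d[2]
def to(x,y,z,yaw=None):
    """print shift fractions to world target, yaw = desired jaw (tool y) direction deg mod 180"""
    R,p,s=pose();d=R.T@(np.array([x,y,z])-p)
    cur=np.degrees(np.arctan2(R[1,1],R[0,1]))
    print("t",round(s["time_s"],2),"tcp",np.round(p,4),"jaw",round(cur,2),"F",np.round(s["contact_force"],1),"w",round(s["grip_width"],4),"j6",round(s["joints"][5],2))
    print("xyz shift total frac",np.round(d/0.5,4),"rows>=",np.linalg.norm(d)/.0625)
    if yaw is not None:
        dy=(yaw-cur+90)%180-90
        print("world yaw chg",dy,"tool-x turn frac total",-dy/90)
    # shift
E
python3 - <<'E'
from h import *
R,p,s=pose();im,d=bot.camera("wrist");cv2.imwrite("pics/w1.png",im[...,::-1]);np.savez("w1.npz",im=im,d=d,R=R,p=p)
to(.6445,.010,.205)
print(np.round(R,3))
E
```

```text
t 2.15 tcp [0.6436 0.0133 0.205 ] jaw 70.24 F [-0.9  0.4 -0.1] w 0.094 j6 -1.38
xyz shift total frac [-0.     -0.0056  0.004 ] rows>= 0.055309771354473646
[[-0.001  0.339  0.941]
 [ 0.     0.941 -0.339]
 [-1.    -0.    -0.001]]
```

View pics/w1.png

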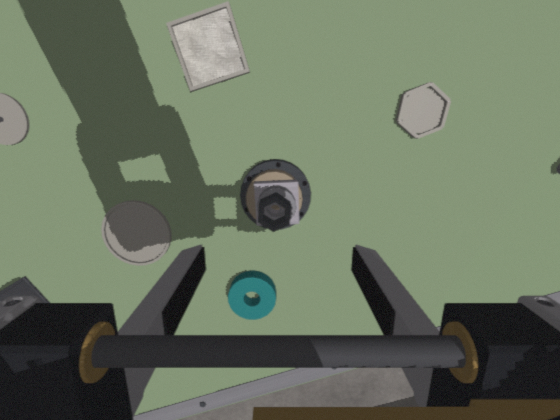

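```bash
python3 - <<'E'
from h import *
a=np.load("w1.npz");im=a["im"]
cv2.imwrite("pics/w1c.png",cv2.resize(im[150:240,225:325,::-1],None,fx=6,fy=6,interpolation=cv2.INTER_CUBIC))
E
```

```text
(no output)
```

View pics/w1c.png

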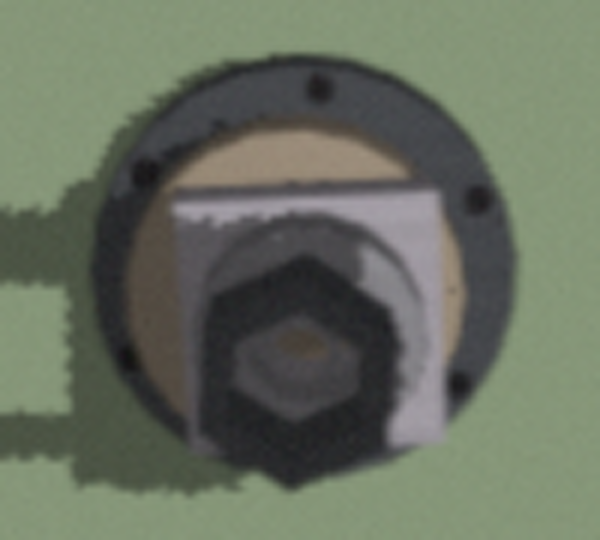

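```bash
python3 - <<'E'
from h import *
a=np.load("w1.npz");R,p=a["R"],a["p"]
print("nut",wray((274.7,211),.096,R,p))
q=[wray((x/6+225,y/6+150),.058,R,p)[:2] for x,y in[(172,200),(440,190),(445,440),(190,445)]]
print("plate",np.mean(q,0),[np.degrees(np.arctan2(*(q[1]-q[0])[::-1])),np.degrees(np.arctan2(*(q[2]-q[1])[::-1]))],q)
print("stand",wray((305/6+225,275/6+150),.02,R,p))
d=a["d"];print(d[205:216:5,265:285:5])
to(.6445,.0105,.081,71)
E
```

```text
nut [0.64285477 0.01025339 0.096     ]
plate [0.6456661  0.01146136] [np.float64(72.32996230136764), np.float64(-17.63051362788467)] [array([ 0.6157674 , -0.00464337]), array([0.63050115, 0.04160707]), array([0.6758752 , 0.02718697]), array([ 0.66052063, -0.01830522])]
stand [0.64522354 0.00999639 0.02      ]
[[0.2980169  0.31777155 0.37079588 0.29680777]
 [0.32351717 0.3178659  0.35325372 0.3190587 ]
 [0.32237643 0.32596147 0.3309458  0.3287642 ]]
t 2.15 tcp [0.6436 0.0133 0.205 ] jaw 70.24 F [-0.9  0.4 -0.1] w 0.094 j6 -1.38
xyz shift total frac [ 0.248  -0.0047  0.0039] rows>= 1.9844054906558812
world yaw chg 0.762672533102716 tool-x turn frac total -0.008474139256696845
```

Emit:
jog_arm(plan="0 -0.005 0.004 -0.02 0 0 -1;0.06 0 0 0 0 0 -1;0.06 0 0 0 0 0 -1;0.06 0 0 0 0 0 -1;0.05 0 0 0 0 0 -1;0.018 0 0 0 0 0 -1;0 0 0 0 0 0 -1;0 0 0 0 0 0 -1;0 0 0 0 0 0 0.5;0 0 0 0 0 0 0.5;0 0 0 0 0 0 0.5;0 0 0 0 0 0 0.5;0 0 0 0 0 0 0.5;0 0 0 0 0 0 0.5", grip_force=25)

```text
time_s: 3.9
tool_pos: [0.6453, 0.0093, 0.0814]
ee_rot: [-2.767, 1.571, -3.081]
contact_force: [0.1, 0.9, 0.6]
grip_width: 0.0376
```

```bash
python3 - <<'E'
from h import *
R,p,s=pose();im,d=bot.camera("wrist");cv2.imwrite("pics/w2.png",im[...,::-1])
to(.6445,.0105,.081,72)
E
```

```text
t 3.95 tcp [0.6453 0.0092 0.0814] jaw 71.99 F [ 0.  -2.1 -0.4] w 0.0334 j6 -1.42
xyz shift total frac [ 0.0008  0.0019 -0.0024] rows>= 0.025046212295143002
world yaw chg 0.007477599017818193 tool-x turn frac total -8.308443353131326e-05
```

View pics/w2.png

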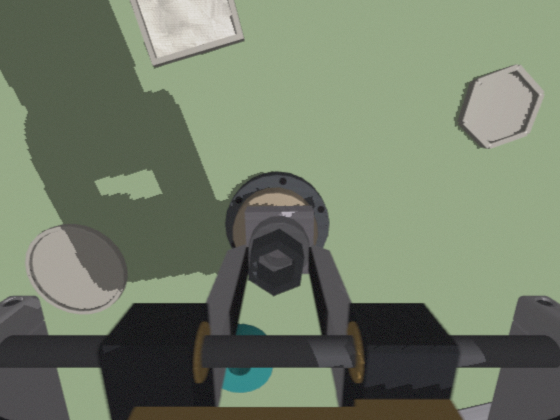

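Emit:
jog_arm(plan="0 0 0 0 0 0 0.5;0 0 0 0 0 0 0.5;0 0 0 0 0 0 0.5;-0.04 0 0 0 0 0 0.5;-0.06 0 0 0 0 0 0.5;0 0.0715 -0.038 0 0 0 0.5;0 0.0715 -0.038 0 0 0 0.5;0 0.0715 -0.038 0 0 0 0.5;0 0.0715 -0.038 0 0 0 0.5;0 0.0715 -0.038 0 0 0 0.5;0 0 0 0 0 0 0.5;0.08 0 0 0 0 0 0.5;0.08 0 0 0 0 0 0.5;0 0 0 0 0 0 0.5;0 0 0 0 0 0 0.5")

```text
time_s: 5.82
tool_pos: [0.6118, 0.2083, 0.0535]
ee_rot: [0.432, 1.568, 0.117]
contact_force: [0.4, -0.4, -0.1]
grip_width: 0.0321
```

```bash
python3 - <<'E'
from h import *
R,p,s=pose();im,d=bot.camera("wrist");cv2.imwrite("pics/w3.png",im[...,::-1])
to(.6094,.2078,.0125,72)
E
```

```text
t 5.88 tcp [0.6122 0.2085 0.0542] jaw 71.96 F [-0.8 -0.5 -1.6] w 0.0321 j6 -1.1
xyz shift total frac [ 0.0833 -0.0033 -0.0052] rows>= 0.6683155104052009
world yaw chg 0.0415026899265456 tool-x turn frac total -0.00046114099918384
```

View pics/w3.png

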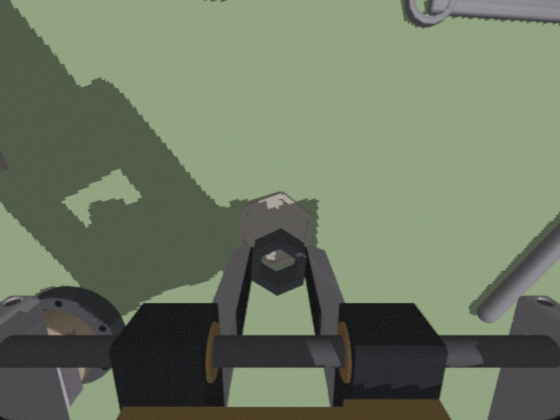

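Emit:
jog_arm(plan="0.035 -0.003 -0.005 0 0 0 0.5;0.035 0 0 0 0 0 0.5;0.014 0 0 0 0 0 0.5;0.002 0 0 0 0 0 0.5;0 0 0 0 0 0 0.5;0 0 0 0 0 0 0.5")

```text
time_s: 6.62
tool_pos: [0.6071, 0.2078, 0.0106]
ee_rot: [-2.376, 1.568, -2.69]
contact_force: [-8.3, -2.2, 16.9]
grip_width: 0.0316
```

```bash
python3 - <<'E'
from h import *
to(.6094,.2078,.0115,72)
E
```

```text
t 6.62 tcp [0.6071 0.2078 0.0106] jaw 72.02 F [-8.3 -2.2 16.9] w 0.0316 j6 -1.1
xyz shift total frac [-0.0017  0.0014  0.0044] rows>= 0.03927959271372955
world yaw chg -0.015849287065606177 tool-x turn frac total 0.0001761031896178464
```

Emit:
jog_arm(plan="0 0 0 0 0 0 -0.1;0 0 0 0 0 0 -0.1;0 0 0 0 0 0 -0.2;-0.06 0 0 0 0 0 -0.4;-0.1 0 0 0 0 0 -1;-0.1 0 0 0 0 0 -1;0 0 0 0 0 0 -1")

```text
time_s: 7.5
tool_pos: [0.6105, 0.2087, 0.1433]
ee_rot: [0.498, 1.562, 0.184]
contact_force: [-0.9, -0.0, -0.2]
grip_width: 0.0916
```

```bash
python3 - <<'E'
from h import *
R,p,s=pose();im,d=bot.camera("wrist");cv2.imwrite("pics/w4.png",im[...,::-1])
to(.6445,.0105,.14,72)
E
```

```text
t 7.55 tcp [0.6086 0.2084 0.1401] jaw 71.99 F [-1.1 -0.6  0.4] w 0.0933 j6 -1.1
xyz shift total frac [ 2.000e-04 -3.541e-01  1.907e-01] rows>= 3.2176081590375625
world yaw chg 0.009127569830795323 tool-x turn frac total -0.00010141744256439248
```

View pics/w4.png

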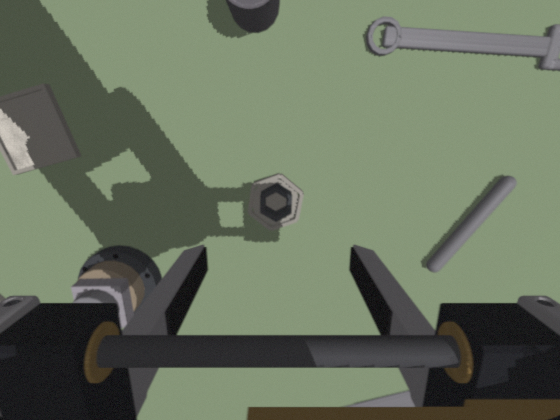

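Nut lies flat inside the hex tray at (276,201). Next the spacer.

Emit:
jog_arm(plan="0 -0.059 0.0318 0 0 0 -1;0 -0.059 0.0318 0 0 0 -1;0 -0.059 0.0318 0 0 0 -1;0 -0.059 0.0318 0 0 0 -1;0 -0.059 0.0318 0 0 0 -1;0 -0.059 0.0318 0 0 0 -1;0 0 0 0 0 0 -1;0 0 0 0 0 0 -1")

```text
time_s: 8.55
tool_pos: [0.6424, 0.011, 0.1366]
ee_rot: [-3.141, 1.568, 2.828]
contact_force: [-0.7, -0.4, -0.3]
grip_width: 0.0937
```

```bash
python3 - <<'E'
from h import *
R,p,s=pose();im,d=bot.camera("wrist");cv2.imwrite("pics/w5.png",cv2.resize(im[130:300,200:360,::-1],None,fx=3.5,fy=3.5))
np.savez("w5.npz",im=im,d=d,R=R,p=p)
to(.6445,.0105,.0615,72)
E
```

```text
t 8.6 tcp [0.6426 0.0113 0.1371] jaw 72.03 F [0.9 0.8 0.4] w 0.094 j6 -1.42
xyz shift total frac [ 0.1511 -0.0003  0.0046] rows>= 1.2096136518146898
world yaw chg -0.032919652133642785 tool-x turn frac total 0.0003657739125960309
```

View pics/w5.png

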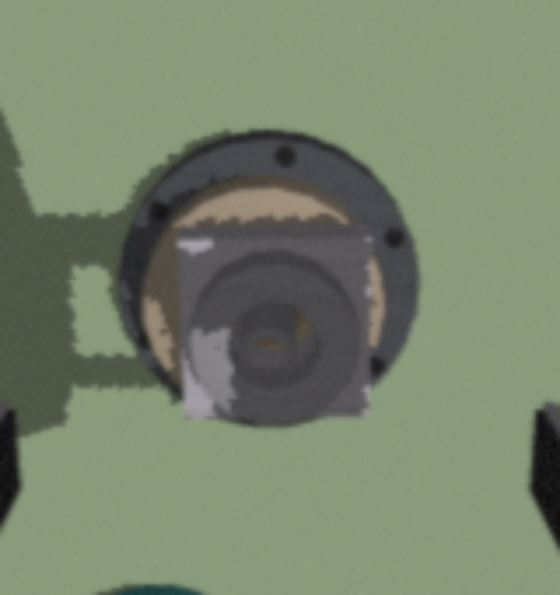

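```bash
python3 - <<'E'
from h import *
a=np.load("w5.npz");R,p=a["R"],a["p"]
print(wray((200+275/3.5,130+341/3.5),.074,R,p), wray((200+275/3.5,130+325/3.5),.058,R,p))
E
```

```text
[0.64384202 0.01163741 0.074     ] [0.6449636 0.0112964 0.058    ]
```

Emit:
jog_arm(plan="0.05 0 0.003 0 0 0 -1;0.05 0 0 0 0 0 -1;0.04 0 0 0 0 0 -1;0.011 0 0 0 0 0 -0.5;0 0 0 0 0 0 -0.2;0 0 0 0 0 0 -0.2;0 0 0 0 0 0 -0.2")

```text
time_s: 9.48
tool_pos: [0.6455, 0.0096, 0.064]
ee_rot: [0.16, 1.569, -0.155]
contact_force: [-0.6, 1.0, -0.0]
grip_width: 0.0581
```

```bash
python3 - <<'E'
from h import *
to(.644,.0113,.0615,72)
E
```

```text
t 9.47 tcp [0.6455 0.0096 0.064 ] jaw 71.98 F [-0.6  1.  -0. ] w 0.0581 j6 -1.42
xyz shift total frac [ 0.005   0.0022 -0.004 ] rows>= 0.05392991788665361
world yaw chg 0.016371724946537825 tool-x turn frac total -0.00018190805496153139
```

Emit:
jog_arm(plan="0 0 0 0 0 0 0.5;0 0 0 0 0 0 0.5;0 0 0 0 0 0 0.5;0 0 0 0 0 0 0.5;0 0 0 0 0 0 0.5;-0.06 0 0 0 0 0 0.5;-0.1 0 0 0 0 0 0.5;0 -0.0924 -0.0288 0 0 0 0.5;0 -0.0924 -0.0288 0 0 0 0.5;0 -0.0924 -0.0288 0 0 0 0.5;0 -0.0924 -0.0288 0 0 0 0.5;0 -0.0924 -0.0288 0 0 0 0.5;0 -0.0924 -0.0288 0 0 0 0.5;0 -0.0924 -0.0288 0 0 0 0.5;0 0 0 0 0 0 0.5;0 0 0 0 0 0 0.5")

```text
time_s: 11.48
tool_pos: [0.449, -0.2661, 0.1426]
ee_rot: [2.135, 1.57, 1.821]
contact_force: [0.0, -0.6, -0.1]
grip_width: 0.0421
```

```bash
python3 - <<'E'
from h import *
R,p,s=pose();im,d=bot.camera("wrist");cv2.imwrite("pics/w6.png",im[...,::-1])
np.savez("w6.npz",im=im,d=d,R=R,p=p)
to(.4488,-.2658,.06,72)
E
```

```text
t 11.53 tcp [ 0.4493 -0.2657  0.1426] jaw 72.04 F [ 0.1  0.7 -0.2] w 0.042 j6 -2.01
xyz shift total frac [ 0.1653 -0.0006 -0.0009] rows>= 1.3220955084371564
world yaw chg -0.03945186820394042 tool-x turn frac total 0.0004383540911548936
```

View pics/w6.png

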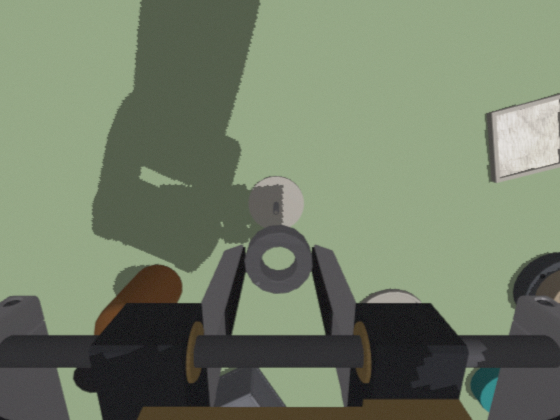

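```bash
python3 - <<'E'
from h import *
a=np.load("w6.npz");R,p=a["R"],a["p"]
print("pin disc",wray((276,204),.004,R,p),"pin top",wray((277,209),.036,R,p),"spacer top",wray((278,259),p[2]+.011,R,p), "depth",a["d"][235:242,277])
cv2.imwrite("pics/w6c.png",cv2.resize(a["im"][165:300,220:340,::-1],None,fx=4.4,fy=4.4))
E
```

```text
pin disc [ 0.4493795  -0.26778179  0.004     ] pin top [ 0.44658092 -0.26563382  0.036     ] spacer top [ 0.44549421 -0.2642879   0.15360115] depth [0.18085001 0.17928752 0.17965132 0.1801871  0.17906706 0.17968686
 0.1804906 ]
```

View pics/w6c.png

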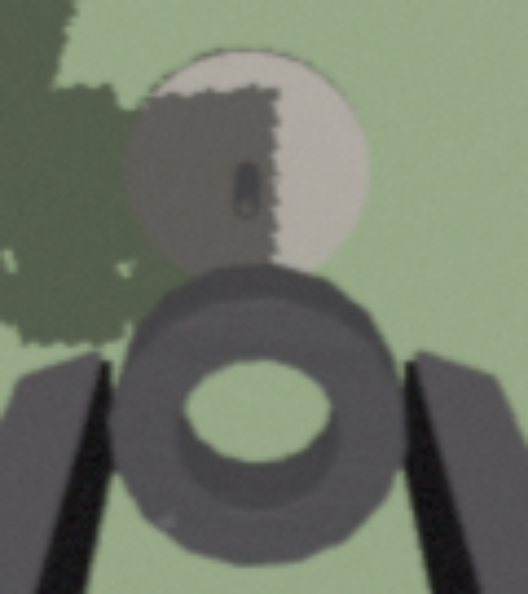

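```bash
python3 - <<'E'
from h import *
a=np.load("w6.npz");R,p=a["R"],a["p"]
print("pin top",wray((275.7,212.2),.036,R,p),"spacer top",wray((278.6,262.7),p[2]+.011,R,p),p)
E
```

```text
pin top [ 0.44927889 -0.26785542  0.036     ] spacer top [ 0.44793556 -0.26470058  0.15360115] [ 0.44904586 -0.26612177  0.14260115]
```

Emit:
jog_arm(plan="0.06 -0.003 0.003 0 0 0 0.5;0.06 0 0 0 0 0 0.5;0.05 0 0 0 0 0 0.5;0.05 0 0 0 0 0 0.5;0.04 0 0 0 0 0 0.5;0 0 0 0 0 0 0.5;0 0 0 0 0 0 0.5")

```text
time_s: 12.4
tool_pos: [0.4509, -0.2683, 0.0137]
ee_rot: [-0.404, 1.57, -0.717]
contact_force: [0.2, 0.5, 0.2]
grip_width: 0.0418
```

```bash
python3 - <<'E'
from h import *
to(.4492,-.2675,.0085,72)
R,p,s=pose();im,d=bot.camera("wrist");cv2.imwrite("pics/w7.png",im[...,::-1])
E
```

```text
t 12.4 tcp [ 0.4509 -0.2683  0.0137] jaw 72.06 F [0.2 0.5 0.2] w 0.0418 j6 -2.01
xyz shift total frac [ 0.0104  0.0005 -0.0037] rows>= 0.08858419186482139
world yaw chg -0.06163881508440738 tool-x turn frac total 0.000684875723160082
```

View pics/w7.png

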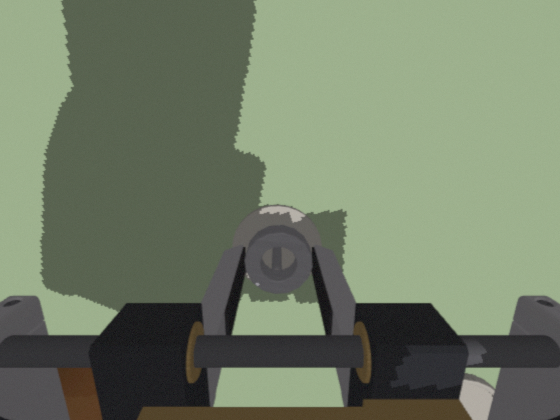

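Pin (277,258) is well inside the ring's bore. I'll lower it the last few millimetres by feel.

Emit:
jog_arm(plan="0.004 0 0 0 0 0 0.5;0.004 0 0 0 0 0 0.5;0.002 0 0 0 0 0 0.5;0 0 0 0 0 0 0.5;0 0 0 0 0 0 0.5")

```text
time_s: 13.08
tool_pos: [0.4503, -0.2688, 0.0092]
ee_rot: [-0.019, 1.571, -0.334]
contact_force: [-2.7, 2.3, 7.7]
grip_width: 0.0418
```

Emit:
jog_arm(plan="0 0 0 0 0 0 -0.2;0 0 0 0 0 0 -0.2;0 0 0 0 0 0 -0.4;-0.06 0 0 0 0 0 -0.4;-0.1 0 0 0 0 0 -1;-0.1 0 0 0 0 0 -1;-0.01 0 0 0 0 0 -1;0 0 0 0 0 0 -1")

```text
time_s: 14.08
tool_pos: [0.4497, -0.2683, 0.1425]
ee_rot: [2.695, 1.57, 2.38]
contact_force: [0.8, -0.7, 0.2]
grip_width: 0.0937
```

```bash
python3 - <<'E'
from h import *
to(.645,.0113,.14,72.4)
R,p,s=pose();im,d=bot.camera("wrist");cv2.imwrite("pics/w8.png",im[...,::-1])
E
```

```text
t 14.07 tcp [ 0.4497 -0.2683  0.1425] jaw 71.98 F [ 0.8 -0.7  0.2] w 0.0937 j6 -2.01
xyz shift total frac [0.005  0.6526 0.1985] rows>= 5.457005265416475
world yaw chg 0.4157298554581246 tool-x turn frac total -0.0046192206162013845
```

View pics/w8.png

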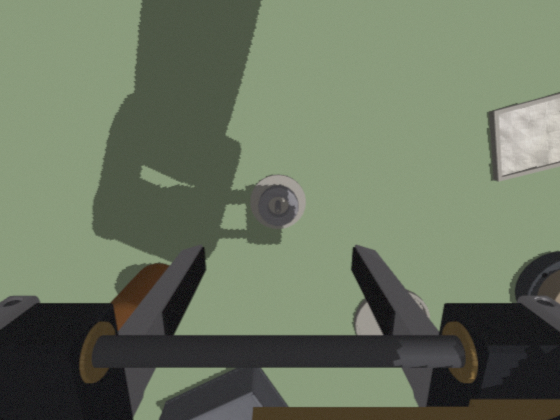

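Emit:
jog_arm(plan="0 0.0932 0.0284 0 0 0 -1;0 0.0932 0.0284 0 0 0 -1;0 0.0932 0.0284 0 0 0 -1;0 0.0932 0.0284 0 0 0 -1;0 0.0932 0.0284 0 0 0 -1;0 0.0932 0.0284 0 0 0 -1;0 0.0932 0.0284 0 0 0 -1;0 0 0 0 0 0 -1;0 0 0 0 0 0 -1")

```text
time_s: 15.25
tool_pos: [0.644, 0.0108, 0.1408]
ee_rot: [-2.889, 1.567, 3.08]
contact_force: [-0.2, -0.1, 0.1]
grip_width: 0.0937
```

```bash
python3 - <<'E'
from h import *
to(.645,.0113,.0485,72.4)
R,p,s=pose();im,d=bot.camera("wrist");cv2.imwrite("pics/w9.png",cv2.resize(im[150:300,200:360,::-1],None,fx=4,fy=4))
np.savez("w9.npz",R=R,p=p)
E
```

```text
t 15.25 tcp [0.644  0.0108 0.1408] jaw 71.99 F [-0.2 -0.1  0.1] w 0.0937 j6 -1.42
xyz shift total frac [0.1846 0.0017 0.0022] rows>= 1.4767747785585292
world yaw chg 0.40713872517834204 tool-x turn frac total -0.0045237636130926896
```

View pics/w9.png

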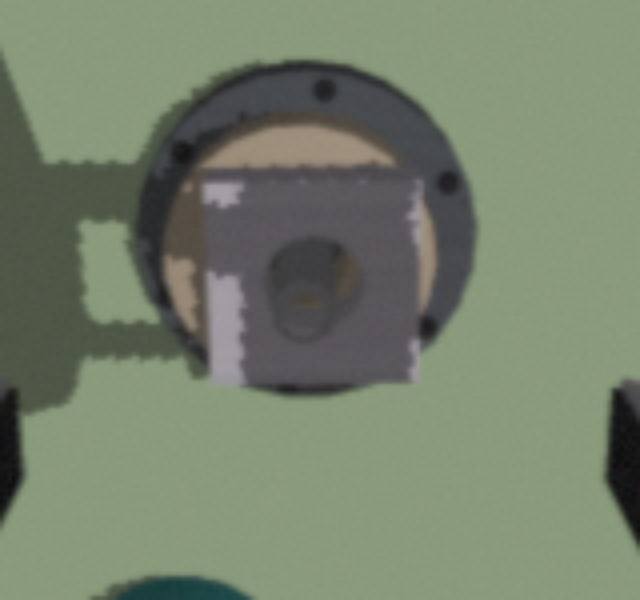

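Emit:
jog_arm(plan="0.05 0.0015 0.002 -0.005 0 0 -1;0.05 0 0 0 0 0 -1;0.05 0 0 0 0 0 -1;0.034 0 0 0 0 0 -0.5;0 0 0 0 0 0 -0.3;0 0 0 0 0 0 -0.3;0 0 0 0 0 0 0.4;0 0 0 0 0 0 0.4;0 0 0 0 0 0 0.4;0 0 0 0 0 0 0.4;0 0 0 0 0 0 0.4", grip_force=30)

```text
time_s: 16.68
tool_pos: [0.6471, 0.0111, 0.0519]
ee_rot: [-0.134, 1.57, -0.44]
contact_force: [-1.8, -0.6, 5.4]
grip_width: 0.0475
```

```bash
python3 - <<'E'
from h import *
to(.645,.0113,.0485,72.4)
E
```

```text
t 16.68 tcp [0.6471 0.0111 0.0519] jaw 72.44 F [-1.8 -0.6  5.4] w 0.0475 j6 -1.42
xyz shift total frac [ 0.0068 -0.0009 -0.0041] rows>= 0.06435005058304222
world yaw chg -0.044758508684097364 tool-x turn frac total 0.0004973167631566374
```

Emit:
jog_arm(plan="0 0 0 0 0 0 0.4;0 0 0 0 0 0 0.4")

```text
time_s: 16.92
tool_pos: [0.6471, 0.0111, 0.0519]
ee_rot: [-0.139, 1.57, -0.446]
contact_force: [-0.9, -0.7, 5.5]
grip_width: 0.0475
```

Emit:
jog_arm(plan="-0.02 0 0 0 0 0 0.4;-0.02 0 0 0 0 0 0.4;-0.04 0 0 0 0 0 0.4;-0.06 0 0 0 0 0 0.4;-0.06 0 0 0 0 0 0.4;0 0 0 0 0 0 0.4;0 0 0 0 0 0 0.4")

```text
time_s: 17.8
tool_pos: [0.6459, 0.0115, 0.1502]
ee_rot: [-3.041, 1.57, 2.936]
contact_force: [0.5, -0.8, -2.2]
grip_width: 0.0475
```

```bash
python3 - <<'E'
from h import *
to(.463,-.003,.14,86.8)
R,p,s=pose();im,d=bot.camera("wrist");cv2.imwrite("pics/w10.png",im[...,::-1])
E
```

```text
t 17.8 tcp [0.6459 0.0115 0.1502] jaw 72.44 F [ 0.5 -0.8 -2.2] w 0.0475 j6 -1.42
xyz shift total frac [ 0.0208 -0.138  -0.34  ] rows>= 2.9403832777951027
world yaw chg 14.361879430968827 tool-x turn frac total -0.15957643812187586
```

View pics/w10.png

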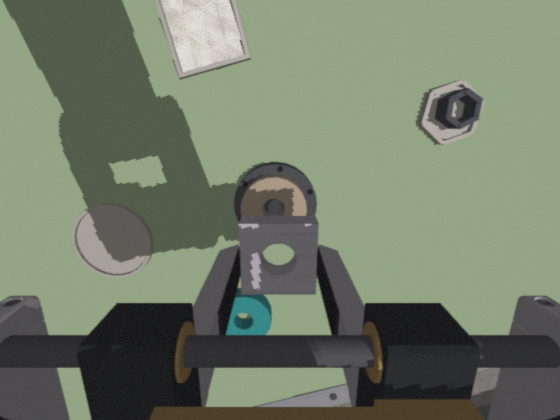

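Emit:
jog_arm(plan="0 -0.0345 -0.085 0 0 0 0.4;0 -0.0345 -0.085 0 0 0 0.4;0 -0.0345 -0.085 0 0 0 0.4;0 -0.0345 -0.085 0 0 0 0.4;0 0 0 -0.08 0 0 0.4;0 0 0 -0.08 0 0 0.4;0.08 0 0 0 0 0 0.4;0.08 0 0 0 0 0 0.4;0 0 0 0 0 0 0.4;0 0 0 0 0 0 0.4")

```text
time_s: 19.1
tool_pos: [0.4641, -0.0033, 0.0717]
ee_rot: [-0.219, 1.57, -0.274]
contact_force: [0.7, 0.8, -0.6]
grip_width: 0.0476
```

```bash
python3 - <<'E'
from h import *
to(.463,-.003,.0135,86.8)
R,p,s=pose();im,d=bot.camera("wrist");cv2.imwrite("pics/w11.png",im[...,::-1]);np.savez("w11.npz",R=R,p=p,im=im)
E
```

```text
t 19.1 tcp [ 0.4641 -0.0033  0.0717] jaw 86.84 F [ 0.7  0.8 -0.6] w 0.0476 j6 -1.77
xyz shift total frac [ 0.1163  0.0004 -0.0022] rows>= 0.9305770138316899
world yaw chg -0.036353602572702925 tool-x turn frac total 0.00040392891747447694
```

View pics/w11.png

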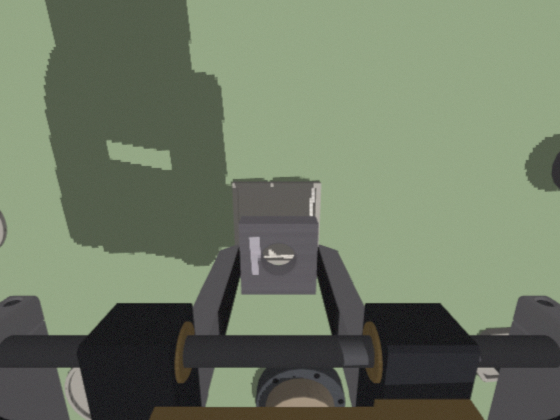

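Emit:
jog_arm(plan="0.05 0 -0.002 0 0 0 0.4;0.04 0 0 0 0 0 0.4;0.014 0 0 0 0 0 0.4;0.006 0 0 0 0 0 0.4;0.003 0 0 0 0 0 0.4;0 0 0 0 0 0 0.4;0 0 0 0 0 0 0.4")

```text
time_s: 20.02
tool_pos: [0.463, -0.0032, 0.0149]
ee_rot: [-0.204, 1.57, -0.26]
contact_force: [-0.4, 0.4, -1.6]
grip_width: 0.0475
```

Emit:
jog_arm(plan="0.004 0 0 0 0 0 0.4;0 0 0 0 0 0 0.4;0 0 0 0 0 0 0.4")

```text
time_s: 20.4
tool_pos: [0.4632, -0.0032, 0.0138]
ee_rot: [-2.476, 1.571, -2.531]
contact_force: [-4.3, 0.5, 10.5]
grip_width: 0.0476
```

Contact at 10 N: the plate is on the floor. Release and rise.

Emit:
jog_arm(plan="0 0 0 0 0 0 -0.2;0 0 0 0 0 0 -0.3;0 0 0 0 0 0 -0.4;-0.06 0 0 0 0 0 -0.4;-0.1 0 0 0 0 0 -1;-0.1 0 0 0 0 0 -1;0 0 0 0 0 0 -1")

```text
time_s: 21.28
tool_pos: [0.4657, -0.0038, 0.1468]
ee_rot: [-0.199, 1.562, -0.254]
contact_force: [0.7, 0.1, 0.4]
grip_width: 0.0916
```

```bash
python3 - <<'E'
from h import *
to(.6442,.0113,.14,86.8)
R,p,s=pose();im,d=bot.camera("wrist");cv2.imwrite("pics/w12.png",im[...,::-1])
E
```

```text
t 21.27 tcp [ 0.4657 -0.0038  0.1468] jaw 86.84 F [0.7 0.1 0.4] w 0.0916 j6 -1.77
xyz shift total frac [0.0166 0.0498 0.3547] rows>= 2.8688842021139944
world yaw chg -0.04462313184562561 tool-x turn frac total 0.0004958125760625067
```

View pics/w12.png

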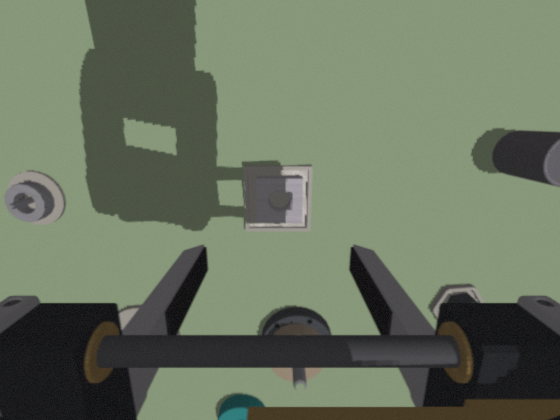

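Emit:
jog_arm(plan="0 0.0125 0.0887 0 0 0 -1;0 0.0125 0.0887 0 0 0 -1;0 0.0125 0.0887 0 0 0 -1;0 0.0125 0.0887 0 0 0 -1;0 0 0 0 0 0 -1;0 0 0 0 0 0 -1;0 0 0 0 0 0 -1")

```text
time_s: 22.2
tool_pos: [0.6398, 0.0121, 0.1418]
ee_rot: [3.07, 1.569, 3.014]
contact_force: [0.2, 0.5, -0.5]
grip_width: 0.094
```

```bash
python3 - <<'E'
from h import *
to(.644,.0113,.0275,86.8)
R,p,s=pose();im,d=bot.camera("wrist");cv2.imwrite("pics/w13.png",cv2.resize(im[150:300,200:360,::-1],None,fx=4,fy=4))
np.savez("w13.npz",R=R,p=p)
E
```

```text
t 22.2 tcp [0.6398 0.0121 0.1418] jaw 86.83 F [ 0.2  0.5 -0.5] w 0.094 j6 -1.67
xyz shift total frac [ 0.2285 -0.0012  0.0089] rows>= 1.8295462421277895
world yaw chg -0.02751414379730477 tool-x turn frac total 0.0003057127088589419
```

View pics/w13.png

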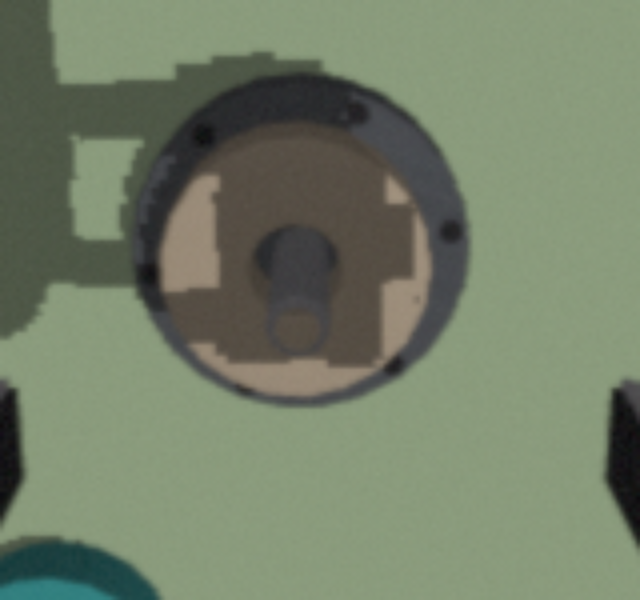

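```bash
python3 - <<'E'
from h import *
a=np.load("w13.npz");R,p=a["R"],a["p"]
print(wray((200+297/4,150+262/4),.042,R,p),wray((200+301/4,150+240/4),.02,R,p),wray((200+298/4,150+328/4),.078,R,p))
E
```

```text
[0.64174781 0.00896694 0.042     ] [0.64250284 0.00968726 0.02      ] [0.64556914 0.0093878  0.078     ]
```

Emit:
jog_arm(plan="0.05 -0.004 0.006 0 0 0 -1;0.05 0 0 0 0 0 -1;0.05 0 0 0 0 0 -1;0.05 0 0 0 0 0 -1;0.026 0 0 0 0 0 -1;0 0 0 0 0 0 -1;0 0 0 0 0 0 -1")

```text
time_s: 23.12
tool_pos: [0.6448, 0.0098, 0.0308]
ee_rot: [-0.114, 1.569, -0.169]
contact_force: [-1.0, 0.2, -0.0]
grip_width: 0.094
```

```bash
python3 - <<'E'
from h import *
to(.643,.010,.0275,86.8)
R,p,s=pose();im,d=bot.camera("wrist");cv2.imwrite("pics/w14.png",im[...,::-1])
E
```

```text
t 23.12 tcp [0.6448 0.0098 0.0308] jaw 86.84 F [-1.   0.2 -0. ] w 0.094 j6 -1.68
xyz shift total frac [ 0.0065  0.0002 -0.0037] rows>= 0.05977842575701641
world yaw chg -0.03841969387433153 tool-x turn frac total 0.0004268854874925725
```

View pics/w14.png

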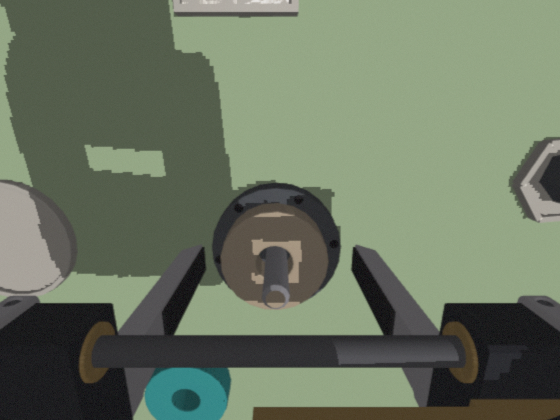

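Emit:
jog_arm(plan="0.004 0 0 0 0 0 -0.3;0 0 0 0 0 0 0;0 0 0 0 0 0 0;0 0 0 0 0 0 0;0 0 0 0 0 0 0;0 0 0 0 0 0 0;0 0 0 0 0 0 0;-0.02 0 0 0 0 0 0;-0.03 0 0 0 0 0 0;-0.05 0 0 0 0 0 0;-0.05 0 0 0 0 0 0;-0.05 0 0 0 0 0 0;0 0 0 0 0 0 0;0 0 0 0 0 0 0", grip_force=30)

```text
time_s: 24.92
tool_pos: [0.6435, 0.0101, 0.1267]
ee_rot: [2.931, 1.57, 2.876]
contact_force: [-0.1, 0.1, -2.4]
grip_width: 0.0687
```

```bash
python3 - <<'E'
from h import *
to(.633,-.1808,.13,86.8)
R,p,s=pose();im,d=bot.camera("wrist");cv2.imwrite("pics/w15.png",im[...,::-1])
E
```

```text
t 24.93 tcp [0.6435 0.0101 0.1267] jaw 86.84 F [-0.1  0.1 -2.4] w 0.0687 j6 -1.68
xyz shift total frac [-6.600e-03 -3.824e-01  2.000e-04] rows>= 3.0599470456327698
world yaw chg -0.03805076470071356 tool-x turn frac total 0.00042278627445237286
```

View pics/w15.png

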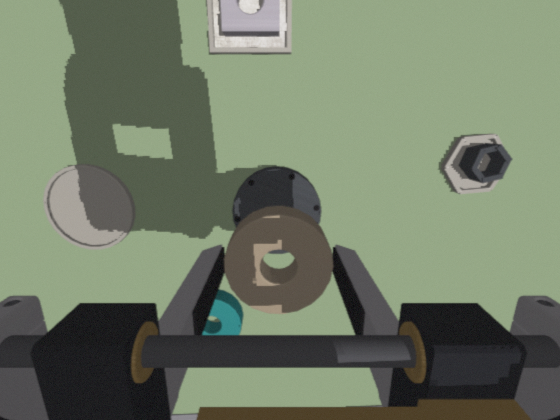

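```bash
python3 - <<'E'
from h import *
R,p,s=pose();im,d=bot.camera("wrist")
c=bot.camera_info("wrist");K=c["intrinsics"];H=c["hand_eye"]
v,u=np.indices(d.shape);P=np.stack([(u-K[0,2])/K[0,0]*d,(v-K[1,2])/K[1,1]*d,d],-1)
W=(P@H[:3,:3].T+H[:3,3])@R.T+p
hsv=cv2.cvtColor(im,cv2.COLOR_RGB2HSV)
m=(im[...,0].astype(int)-im[...,2]>12)&(d>0);m[320:]=0
print(m.sum());w=W[m];print(np.percentile(w[:,2],[5,25,50,75,95]))
t=w[w[:,2]>np.median(w[:,2])-.006]
for _ in range(3):
    A=np.c_[t[:,:2]-t[:,:2].mean(0),np.ones(len(t))];x=np.linalg.lstsq(A,t[:,2],rcond=None)[0];r=t[:,2]-A@x;t=t[abs(r)<.003]
print(x,len(t),r.std()); (cc,rr)=cv2.minEnclosingCircle(t[:,:2].astype(np.float32));print(cc,rr,s["grip_width"])
cv2.imwrite("pics/w15c.png",cv2.resize(im[190:330,150:400,::-1],None,fx=3.2,fy=3.2))
E
```

```text
124049
[-5.80451653e-04  1.34820753e-04  6.47956485e-04  1.23000683e-03
  1.40357935e-01]
[ 0.03576732 -0.0073319   0.00099746] 11174 0.0007268831221160895
(0.4964793622493744, 0.031630128622055054) 0.25207704305648804 0.06900976731140714
```

View pics/w15c.png

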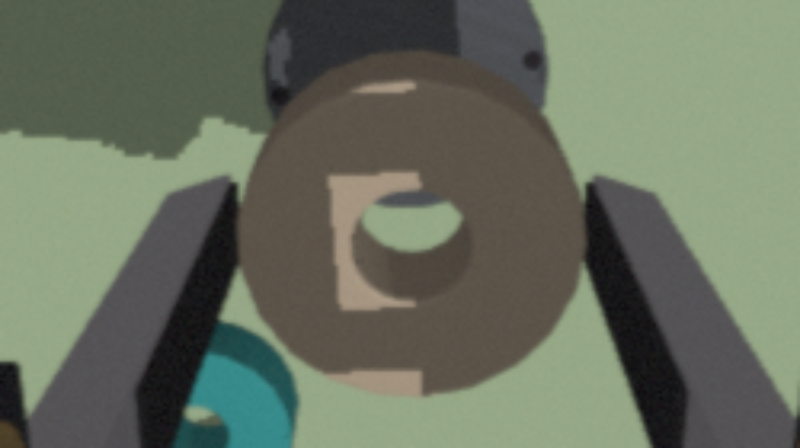

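```bash
python3 - <<'E'
from h import *
R,p,s=pose();im,d=bot.camera("wrist")
c=bot.camera_info("wrist");K=c["intrinsics"];H=c["hand_eye"]
v,u=np.indices(d.shape);P=np.stack([(u-K[0,2])/K[0,0]*d,(v-K[1,2])/K[1,1]*d,d],-1)
W=(P@H[:3,:3].T+H[:3,3])@R.T+p
m=((u-279)**2+(v-262)**2<46**2)&((u-279)**2+(v-262)**2>24**2)&(v<300)&(v>225)
w=W[m];print(np.percentile(w[:,2],[1,5,25,50,75,95]))
t=w[w[:,2]>.12]
for _ in range(4):
    A=np.c_[t[:,:2]-t[:,:2].mean(0),np.ones(len(t))];x=np.linalg.lstsq(A,t[:,2],rcond=None)[0];r=t[:,2]-A@x;t=t[abs(r)<.003]
print("slope x,y,z",x,len(t),r.std(),t[:,:2].mean(0),s["grip_width"],p,s["contact_force"])
E
```

```text
[0.13940384 0.13979098 0.14036876 0.1407725  0.14117693 0.14176383]
slope x,y,z [-0.03556005  0.00352033  0.14076199] 1669 0.0005459219375157079 [0.64328503 0.01105983] 0.06866288965213786 [0.64303901 0.01011031 0.12589684] [ 0.08064246  0.98736152 -0.86306983]
```

Emit:
jog_arm(plan="0 -0.05 0 0 0 0 0;0 -0.066 0 0 0 0 0;0 -0.066 0 0 0 0 0;0 -0.066 0 0 0 0 0;0 -0.066 0 0 0 0 0;0 -0.066 0 0 0 0 0;0 0 0 0 0 0 0;0.05 0 0 0 0 0 0;0.05 0 0 0 0 0 0;0 0 0 0 0 0 0;0 0 0 0 0 0 0")

```text
time_s: 26.45
tool_pos: [0.634, -0.1793, 0.0782]
ee_rot: [-0.221, 1.57, -0.276]
contact_force: [0.3, -0.2, -1.4]
grip_width: 0.0687
```

```bash
python3 - <<'E'
from h import *
to(.633,-.1808,.012,86.8)
R,p,s=pose();im,d=bot.camera("wrist");cv2.imwrite("pics/w16.png",im[...,::-1])
E
```

```text
t 26.45 tcp [ 0.634  -0.1793  0.0782] jaw 86.87 F [ 0.3 -0.2 -1.4] w 0.0687 j6 -1.96
xyz shift total frac [ 0.1323 -0.003  -0.002 ] rows>= 1.0588861081196548
world yaw chg -0.07498971477357941 tool-x turn frac total 0.0008332190530397712
```

View pics/w16.png

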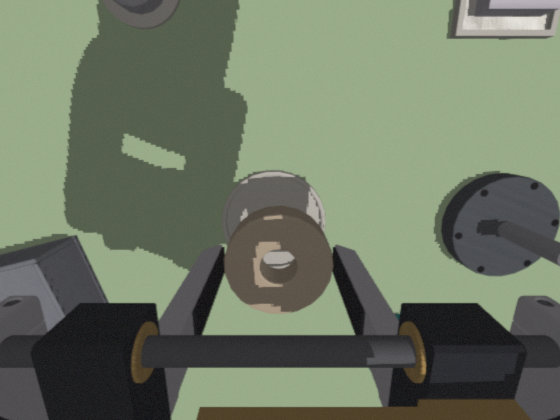

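Emit:
jog_arm(plan="0.03 -0.005 -0.002 0 0 0 0;0.03 0 0 0 0 0 0;0.03 0 0 0 0 0 0;0.02 0 0 0 0 0 0;0.01 0 0 0 0 0 0;0.004 0 0 0 0 0 0;0 0 0 0 0 0 0;0 0 0 0 0 0 0")

```text
time_s: 27.5
tool_pos: [0.6328, -0.1824, 0.016]
ee_rot: [-0.435, 1.57, -0.49]
contact_force: [0.2, -0.3, -1.1]
grip_width: 0.0687
```

```bash
python3 - <<'E'
from h import *
to(.633,-.1808,.012,86.8)
R,p,s=pose();im,d=bot.camera("wrist");cv2.imwrite("pics/w17.png",im[...,::-1])
E
```

```text
t 27.5 tcp [ 0.6328 -0.1824  0.016 ] jaw 86.84 F [ 0.2 -0.3 -1.1] w 0.0687 j6 -1.97
xyz shift total frac [0.0081 0.0032 0.0002] rows>= 0.06968285329144201
world yaw chg -0.041631048452970276 tool-x turn frac total 0.00046256720503300305
```

View pics/w17.png

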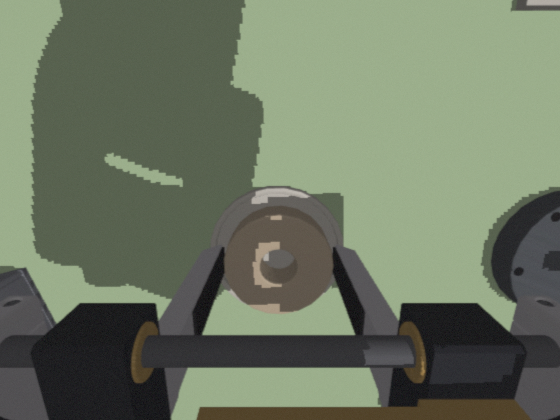

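Emit:
jog_arm(plan="0.004 0 0 0 0 0 0;0.003 0 0 0 0 0 0;0 0 0 0 0 0 0;0 0 0 0 0 0 0")

```text
time_s: 28.05
tool_pos: [0.6324, -0.1822, 0.0119]
ee_rot: [2.853, 1.571, 2.798]
contact_force: [-0.2, -0.4, -1.2]
grip_width: 0.0685
```

Emit:
jog_arm(plan="0.002 0 0 0 0 0 0;0 0 0 0 0 0 0;0 0 0 0 0 0 0")

```text
time_s: 28.42
tool_pos: [0.6326, -0.1823, 0.0116]
ee_rot: [-1.142, 1.571, -1.197]
contact_force: [-2.6, 1.3, 6.0]
grip_width: 0.0687
```

Emit:
jog_arm(plan="0 0 0 0 0 0 -0.7;0 0 0 0 0 0 -0.8;0 0 0 0 0 0 -1;0 0 0 0 0 0 -1;-0.04 0 0 0 0 0 -1;-0.1 0 0 0 0 0 -1;-0.1 0 0 0 0 0 -1;0 0 0 0 0 0 -1;0 0 0 0 0 0 -1")

```text
time_s: 29.55
tool_pos: [0.6323, -0.1821, 0.1314]
ee_rot: [-0.424, 1.57, -0.479]
contact_force: [-0.8, -0.4, 0.7]
grip_width: 0.0942
```

```bash
python3 - <<'E'
from h import *
to(.427,.2473,.13,60)
R,p,s=pose();im,d=bot.camera("wrist");cv2.imwrite("pics/w18.png",im[...,::-1])
E
```

```text
t 29.55 tcp [ 0.6323 -0.1821  0.1314] jaw 86.84 F [-0.8 -0.4  0.7] w 0.0942 j6 -1.97
xyz shift total frac [ 0.0025  0.835  -0.4573] rows>= 7.615928007934241
world yaw chg -26.838678938142962 tool-x turn frac total 0.29820754375714403
```

View pics/w18.png

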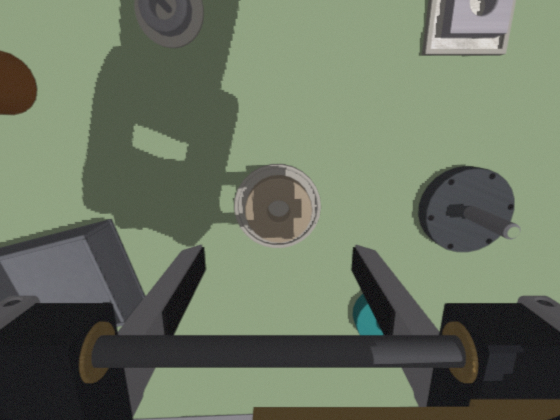

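Emit:
jog_arm(plan="0 0.0835 -0.0457 0 0 0 -1;0 0.0835 -0.0457 0 0 0 -1;0 0.0835 -0.0457 0 0 0 -1;0 0.0835 -0.0457 0 0 0 -1;0 0.0835 -0.0457 0 0 0 -1;0 0.0835 -0.0457 0 0 0 -1;0 0.0835 -0.0457 0 0 0 -1;0 0.0835 -0.0457 0 0 0 -1;0 0.0835 -0.0457 0 0 0 -1;0 0.0835 -0.0457 0 0 0 -1;0 0 0 0 0 0 -1;0 0 0 0 0 0 -1")

```text
time_s: 31.1
tool_pos: [0.4268, 0.2467, 0.1299]
ee_rot: [-2.612, 1.569, -2.667]
contact_force: [0.1, 0.1, 0.5]
grip_width: 0.0939
```

```bash
python3 - <<'E'
from h import *
to(.427,.2473,.028)
R,p,s=pose();im,d=bot.camera("wrist");cv2.imwrite("pics/w19.png",im[...,::-1]);np.savez("w19.npz",R=R,p=p)
E
```

```text
t 31.1 tcp [0.4268 0.2467 0.1299] jaw 86.85 F [0.1 0.1 0.5] w 0.0939 j6 -1.22
xyz shift total frac [0.2039 0.0014 0.0007] rows>= 1.631034512895118
```

View pics/w19.png

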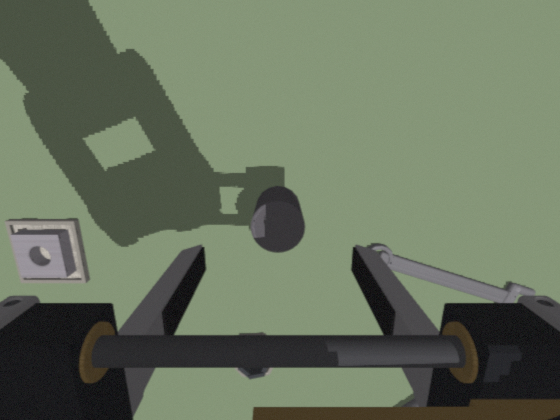

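Emit:
jog_arm(plan="0.05 0.001 0 0 0 0 -1;0.05 0 0 0 0 0 -1;0.05 0 0 0 0 0 -1;0.05 0 0 0 0 0 -0.6;0 0 0 0 0 0 -0.3;0 0 0 0 0 0 -0.2;0 0 0 0 0 0 -0.2;0 0 0 0 0 0 0.5;0 0 0 0 0 0 0.5;0 0 0 0 0 0 0.5;0 0 0 0 0 0 0.5;0 0 0 0 0 0 0.5", grip_force=20)

```text
time_s: 32.65
tool_pos: [0.428, 0.2479, 0.0318]
ee_rot: [0.107, 1.57, 0.052]
contact_force: [-0.8, -1.2, 6.3]
grip_width: 0.0476
```

```bash
python3 - <<'E'
from h import *
to(.6435,.0105,.028)
E
```

```text
t 32.65 tcp [0.428  0.2479 0.0318] jaw 86.84 F [-0.8 -1.2  6.3] w 0.0476 j6 -1.22
xyz shift total frac [ 0.008  -0.4503  0.4565] rows>= 5.130077333112408
```

Emit:
jog_arm(plan="-0.03 0 0 0 0 0 0.5;-0.05 0 0 0 0 0 0.5;-0.07 0 0 0 0 0 0.5;-0.07 0 0 0 0 0 0.5;0 -0.0643 0.0652 0 0 0 0.5;0 -0.0643 0.0652 0 0 0 0.5;0 -0.0643 0.0652 0 0 0 0.5;0 -0.0643 0.0652 0 0 0 0.5;0 -0.0643 0.0652 0 0 0 0.5;0 -0.0643 0.0652 0 0 0 0.5;0 -0.0643 0.0652 0 0 0 0.5;0 0 0 0 0 0 0.5;0 0 0 0 0 0 0.5")

```text
time_s: 34.28
tool_pos: [0.6421, 0.0111, 0.1409]
ee_rot: [2.658, 1.57, 2.603]
contact_force: [0.4, -0.4, -0.6]
grip_width: 0.0475
```

```bash
python3 - <<'E'
from h import *
to(.644,.0107,.052)
R,p,s=pose();im,d=bot.camera("wrist");cv2.imwrite("pics/w20.png",im[...,::-1]);im,d=bot.camera("scene");cv2.imwrite("pics/s20.png",cv2.resize(im[100:340,150:420,::-1],None,fx=2,fy=2))
E
```

```text
t 34.27 tcp [0.6421 0.0111 0.1409] jaw 86.84 F [ 0.4 -0.4 -0.6] w 0.0475 j6 -1.68
xyz shift total frac [ 0.1777 -0.0006  0.0041] rows>= 1.4222657092102093
```

View pics/w20.png

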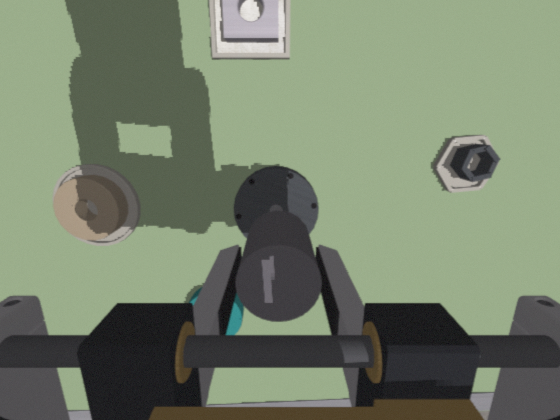

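View pics/s20.png

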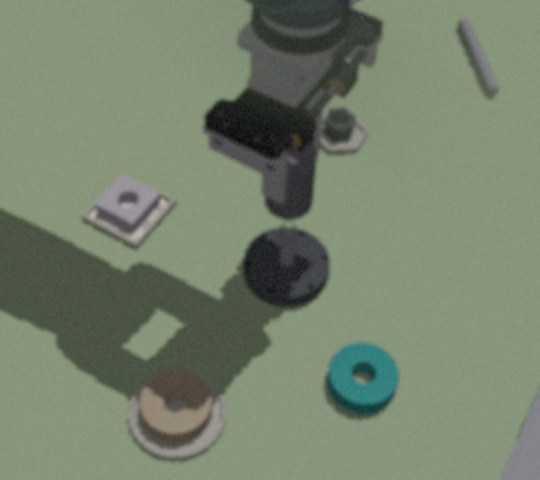

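Emit:
jog_arm(plan="0.04 0 0.003 0 0 0 0.5;0.04 0 0 0 0 0 0.5;0.04 0 0 0 0 0 0.5;0.03 0 0 0 0 0 0.5;0.014 0 0 0 0 0 0.5;0.006 0 0 0 0 0 0.5;0 0 0 0 0 0 0.5;0 0 0 0 0 0 0.5")

```text
time_s: 35.38
tool_pos: [0.6448, 0.0103, 0.0567]
ee_rot: [-0.112, 1.569, -0.167]
contact_force: [0.6, 0.2, -1.0]
grip_width: 0.0475
```

Emit:
jog_arm(plan="0.005 0 0 0 0 0 0.5;0.003 0 0 0 0 0 0.5;0 0 0 0 0 0 0.5;0 0 0 0 0 0 0.5")

```text
time_s: 35.88
tool_pos: [0.6442, 0.0104, 0.0519]
ee_rot: [2.954, 1.571, 2.899]
contact_force: [-0.1, 0.2, -1.0]
grip_width: 0.0471
```

Emit:
jog_arm(plan="0.003 0 0 0 0 0 0.5;0 0 0 0 0 0 0.5;0 0 0 0 0 0 0.5")

```text
time_s: 36.25
tool_pos: [0.6445, 0.0103, 0.0518]
ee_rot: [-2.262, 1.571, -2.317]
contact_force: [-3.3, 0.3, 6.6]
grip_width: 0.0472
```

Contact at about 7 N at the expected height. Release and rise.

Emit:
jog_arm(plan="0 0 0 0 0 0 -0.3;0 0 0 0 0 0 -0.5;0 0 0 0 0 0 -1;0 0 0 0 0 0 -1;0 0 0 0 0 0 -1;-0.05 0 0 0 0 0 -1;-0.1 0 0 0 0 0 -1;-0.1 0 0 0 0 0 -1;-0.05 0 -0.08 0 0 0 -1;0 0 -0.12 0 0 0 -1;0 0 -0.12 0 0 0 -1;0 0 -0.06 0 0 0 -1;0 0 0 0 0 0 -1")

```text
time_s: 37.88
tool_pos: [0.4536, 0.0211, 0.2006]
ee_rot: [-0.147, 1.57, -0.202]
contact_force: [0.3, 0.3, 0.6]
grip_width: 0.0938
```

```bash
python3 - <<'E'
from h import *
to(.644,.0107,.052)
p,d=bot.camera("top");np.savez("top1.npz",p=p,d=d);cv2.imwrite("pics/top1.png",p[...,::-1])
p,d=bot.camera("scene");cv2.imwrite("pics/s21.png",cv2.resize(p[90:350,90:370,::-1],None,fx=2.2,fy=2.2));np.savez("scene1.npz",p=p,d=d)
E
```

```text
t 37.88 tcp [0.4536 0.0211 0.2006] jaw 86.83 F [0.3 0.3 0.6] w 0.0938 j6 -1.72
xyz shift total frac [0.2976 0.0004 0.381 ] rows>= 3.8677212776911762
```

View pics/s21.png

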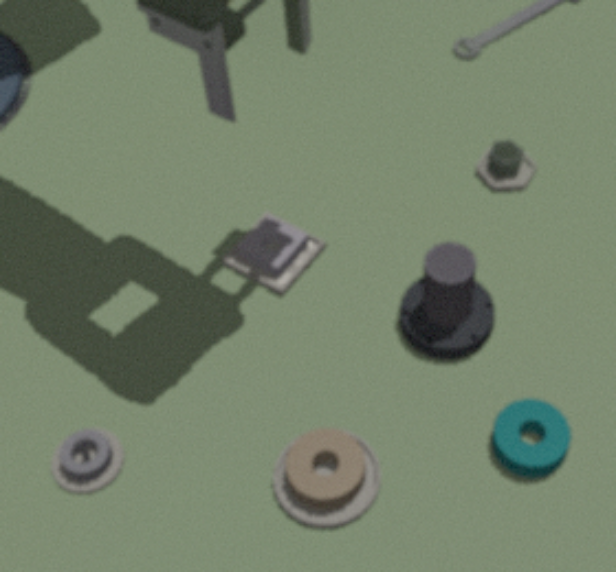

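View pics/top1.png

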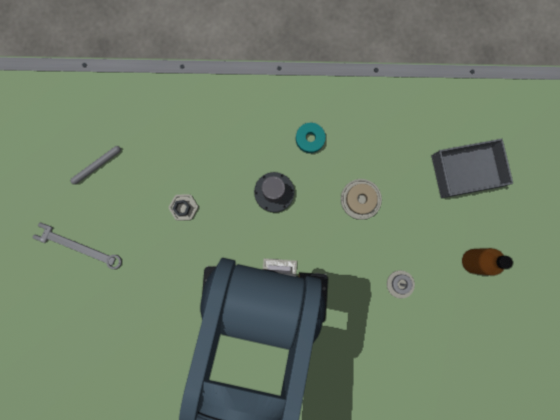

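```bash
python3 - <<'E'
from h import *
A={n:cloud(n,np.load(n+"1.npz")["d"]) for n in("top","scene")}
def chk(n,nm,c,r,zt,T):
    w=A[n].reshape(-1,3);w=w[np.hypot(w[:,0]-c[0],w[:,1]-c[1])<r];t=w[abs(w[:,2]-zt)<.005]
    q=(t[:,:2]*1000).astype(np.float32);o,rr=cv2.minEnclosingCircle(q)
    X=np.c_[t[:,:2]-t[:,:2].mean(0),np.ones(len(t))];f=np.linalg.lstsq(X,t[:,2],rcond=None)[0]
    print(n,nm,len(t),"ztop",round(np.median(t[:,2]),4),"exp",zt,"centre",np.round(o,1),"tilt",round(np.hypot(f[0],f[1]),3),"off mm",np.round(np.array(o)-1000*np.array(T),1),"r",round(rr,1))
for n in A:
    chk(n,"nut",(.6094,.2078),.03,.026,(.6094,.2078));chk(n,"wheel",(.633,-.1805),.045,.026,(.633,-.1805))
    chk(n,"spacer",(.4488,-.2655),.032,.020,(.4488,-.2655));chk(n,"cover",(.644,.0107),.03,.086,(.644,.0107))
chk("scene","plate",(.463,-.003),.04,.020,(.463,-.003))
E
```

```text
top nut 116 ztop 0.0258 exp 0.026 centre [606.2 210. ] tilt 0.023 off mm [-3.2  2.2] r 18.4
top wheel 639 ztop 0.0254 exp 0.026 centre [ 631.5 -179.6] tilt 0.003 off mm [-1.5  0.9] r 33.0
top spacer 231 ztop 0.0191 exp 0.02 centre [ 449.3 -265.7] tilt 0.008 off mm [ 0.5 -0.2] r 21.2
top cover 409 ztop 0.086 exp 0.086 centre [643.3  12.5] tilt 0.012 off mm [-0.7  1.8] r 23.0
scene nut 113 ztop 0.0259 exp 0.026 centre [607.7 208.6] tilt 0.008 off mm [-1.7  0.8] r 19.3
scene wheel 862 ztop 0.0265 exp 0.026 centre [ 631.3 -180.3] tilt 0.006 off mm [-1.7  0.2] r 33.5
scene spacer 307 ztop 0.0202 exp 0.02 centre [ 449.3 -267.6] tilt 0.023 off mm [ 0.5 -2.1] r 21.5
scene cover 397 ztop 0.0868 exp 0.086 centre [643.3  12.2] tilt 0.028 off mm [-0.7  1.5] r 24.2
scene plate 405 ztop 0.0207 exp 0.02 centre [461.4  -2.5] tilt 0.017 off mm [-1.6  0.5] r 33.4
```

All parts check out, so I'm handing in.

```bash
python3 -c "
from bench import bot
print(bot.job_done())"
```

```text
the job is handed in; nothing more can be done
None
```

I took the mount apart and placed every part, then handed the job in at about 38 s of the 96 s allowed; the hand-in gives no verdict. The nut is in the hexagonal tray, the spacer on the pin, the plate in the square tray and the wheel in the round tray. The cover stands over the spigot. I lowered the wheel in small steps until it touched at about 6 N, then released it. The turquoise look-alike was left alone.

My last checks used the top and scene cameras, except for the plate, where the arm hid the top view and only the scene camera counted:
- **Position:** every part's centre is within about 4 mm of its place. The nut is the farthest out, at 3.9 mm in the top view and 1.9 mm in the scene view.
- **Height and tilt:** top heights are within 1 mm of the expected values, and tilt is 0.03 rad or less.
- **Arm:** it is about 0.2 m above the bench with the gripper open, touching nothing.

**Disagreement:** the gripper read 68.7 mm on the 66 mm wheel. A depth check showed the wheel sitting level (about 2°), so I carried on and it seated normally.

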